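# Crimp a window flashing, then tuck it under the cover leaf and hold it down

## Robot

A 7-joint arm with a two-finger parallel gripper is mounted at the origin on the work surface. World frame = base frame: x ahead of the robot, y to its left, z up, the work surface at z = 0. Lengths are in m, angles in rad, forces in N, time in s.
With the tool pointing down it reaches from about 0.4 to 0.85 m from the base axis. Payload 4.5 kg.
Tool frame: the origin (TCP) lies where the fingers leave the gripper's body, on its centre line; the fingertips stand 64 mm ahead of it and the grasp point (between the pads) lies 45 mm ahead of it; z points along the fingers, y is the line along which they close (so a half turn about z gives the same grasp; the last joint's range is limited). The gripper opens to 88 mm and grips with 3 to 60 N. Pads are 18 mm wide; open, the fingers measure 123 mm over their backs; the gripper's body (75 mm by 187 mm) begins 45 mm behind the grasp point.
Start: joints at [1.162, 0.689, -0.195, 1.565, 0.157, 0.902, -0.215], TCP at [0.268, -0.565, 0.303] pointing down, gripper open.
Joint ranges: [-3.01, 3.01], [-0.46, 2.08], [-1.47, 1.51], [0.13, 2.56], [-1, 4.14], [0.04, 2.09], [-2.66, 2.66]. Speed limits (rad/s): [2.57, 2.57, 3.14, 3.14, 3.14, 3.14, 3.14].

## Interface

Orientations are given as a unit quaternion [x, y, z, w].
In Python, from plant import r gives the robot as it stands.
- The arm moves only by the tool play_rows, never from a script. Its arguments are lists of equal length, an entry for each row: "translation": the shift along the tool's x, y, z in m, a list of three; "delta_rot": the turn, a rotation vector about the tool's x, y, z in degrees, a list of three; "grip": the opening, from -1 (shut) to 1 (fully open). In form: {"translation": [[x, y, z], ...], "delta_rot": [[rx, ry, rz], ...], "grip": [grip, ...]}. A call has 1 to 20 rows; each row shifts and turns the commanded pose from where the row before left it, along the tool's axes as they then stand; what a row does not reach is not made up. A row lasts 1/8 s, in which the tool goes at most 62.5 mm and 10.7 degrees, less where a joint would pass 70% of its speed; a pose out of reach is approached as far as the arm can. A call with a gripper value outside its range is refused whole. The fingers move at their own pace and stop on an object; "squeeze" is the grip in N (left out, the last holds). Time passes only in rows, so rows that do not move let the fingers close. It gives the time, the measured TCP pose, the force, the opening and the grip force at its end, in the units of the state.
- r.get_state(): the state, without advancing time (a new reading comes with each control period).
- r.snapshot(name): name is "scene" or "top" or "wrist"; returns the picture (420x560x3 uint8, blue, green, red); there is no depth.
- r.get_calibration(name): a dict with "intrinsics" (3x3 intrinsics, pixels), "eye" and "rotation" of the camera in the world. Camera axes: x right, y up, looking along -z (the intrinsics and any distortion apply to the point x, -y, -z); pixel columns grow to the right and rows downward; lengths in m; the calibration is good to about 2 mm. A picture is of the moment at which its call begins: read the wrist's pose just before it. get_calibration takes no time and is no camera call; for the wrist camera it gives the pose at the moment of the call.
- r.finish_job(): hands the job in; it is judged then, once.
Trained networks look in the newest picture that a camera, given by its name, has taken for a name from the list of things; names that differ only in an ending like _2 or _b are one class to them, and where a whole thing is asked for, a point or a joint stands for the part that bears it (a point fixed in the world has none). Each returns a list of dicts, best first, with "confidence" (0 to 1); they miss things now and then, are a little off and sometimes report something else, mostly with a low value. They report only what shows in the picture. A call takes as long as a camera call. They do not tell look-alikes from the thing itself.
- r.look_for(camera, target): "point" ([x, y, z] in m, in world coordinates, good to about 4 mm: the middle of the surface that is visible of it).
- r.silhouettes(camera, target): "pixels" (420x560 bool, what is visible of it).
The state is a dict: "clock": time; "q": joint angles; "qd": joint speeds; "joint_torque": joint torques, N m; "tool_pos": TCP position; "eef_rot": TCP orientation; "contact_force": force on the tool from outside, world axes, zero at the start; "moment": the same for the moment, N m; "opening": opening from 0.0 (shut) to 1.0 (fully open); "finger_force": force on a finger pad.
Only numpy, scipy, OpenCV 4.12 (cv2) and the standard library are available. Lean on these libraries where they do the work, as an engineer would, in place of code of your own. Each camera call takes 0.05 s, during which the arm holds its last target. There are 200 camera calls.

## Task

With the flashing strip lying in the press, pull the press lever all the way down and ease it back up slowly, keeping hold of its return so it never snaps up. Then slide the strip out endways from under the ram, carry it to the window board and tuck its flat edge, along the whole length, well under the hinged cover leaf without lifting the leaf. Finish still holding the strip, pressing it down flat on the board with about 10 N; do not let go, and leave the jar, tin, brush and sanding block alone.

Things in the scene. Friction and masses are not known exactly. Their poses are not given: they have to be found in the camera images.
- press: lever press (dark bed, grey column), fixed, its -x side (lever) to the robot. Origin on the table under its bed: a plate with top 25 mm above the table, x -50 to 80, y -120 to 130 mm; the strip lies on it along y. Column at y 63 to 107, x 45 to 80; head on it at x -15 to 70, from 140 to 190 mm above the table, over the strip's +y end
- ram_foot (a point): underside centre of the steel ram (20 mm thick, foot 28 mm across) hanging from the press head at the press's x 8, y 85 mm; lever up, it is 53 mm above the table, 24 mm over the strip's flat leg; it comes down with the lever. To free the strip slide it 55 mm or more along the press's -y, lifted no more than 15 mm, and only then raise it
- lever (a joint): press lever, rad: 0 up at rest, 0.8 fully down (stop). Hinge along the press's y at its (0, 85, 165 mm); the handle swings on a 140 mm radius from 26 deg above to 20 deg below horizontal. A spring pushes it up: about 5 N at the handle at the top, 11 N at the bottom; let go, it snaps up. It must not return faster than 2 rad/s (280 mm/s at the handle); 100 mm/s is slow enough
- handle (a point): centre of the lever's black cross-bar, a round bar 22 mm thick, 64 mm long along the press's y; moves with the lever. At rest 226 mm above the table and 126 mm towards the robot from the press's origin; fully down 117 mm above the table. It can be pushed down from above with closed fingers
- strip: loose L-section aluminium flashing, 0.15 to 0.25 kg, 200 mm long along its y. Flat leg 68 mm wide (x -34 to 34), 4 mm thick; along its -x edge an upstand 8 mm thick (x -34 to -26), top 34 mm above the underside. Origin: underside, centre of the leg. Starts on the press bed, upstand on the robot's side. Grip the upstand by its thickness from above, near mid-length
- upstand (a point): middle of the upstand's top edge (strip's x -30, y 0, z 34 mm)
- edge_left (a point): the +y corner of the strip's flat edge that goes under the leaf, at the underside (strip's x 34, y 100, z 0 mm)
- edge_right (a point): the -y corner of the same edge (strip's x 34, y -100, z 0 mm)
- window: timber board with a leaded glass panel, fixed. Origin on the table under the middle of the cover leaf's free edge. Board top 20 mm above the table, x -100 to 210, y -130 to 130 mm; bare flat wood from x -100 to the hinge rail at x 66 (rail 36 mm high). The strip goes in along +x, its upstand staying on the -x side
- lap (a point): point on the board's top under the middle of the leaf's free edge; x = tuck direction, y along the edge, z up. Leaf: metal plate y -125 to 125, free edge at x 0, hinge at x 60 mm, 3 mm thick, underside 9 mm above the board (hinge barrel 7.5 mm, x 56 to 64). Strip's edge to lie 10 to 58 mm under it, 25 to 30 is right, strip's middle within 20 mm of y = 0
- leaf (a joint): angle of the cover leaf, rad: 0 lying closed on its stop, grows as its free edge is lifted; it lifts at a light touch (under 1 N). It must never exceed 0.10 (6 mm at the free edge).
- jar: amber glass jar with a steel lid, 66 mm across, 85 mm tall, origin under its centre; leave alone
- tin: plain metal tin, 60 mm across, 70 mm tall, origin under its centre; leave alone
- brush: hand brush lying on the table; leave alone
- sandblock: cork sanding block 110 x 65 x 30 mm, origin under its centre; leave alone
Things that resemble listed ones, but are neither listed nor needed, are in the scene too. Of the things like the strip, leave any that is blue; of the rest the larger one is meant.

How it is judged:
On the way, in this order (a step that is already met when the one before it is completed fails the run):
1. the lever is pulled all the way down (past 0.7 rad) with the strip still in the press (value of joint lever above 0.7 rad and distance of strip from where it was at the start of the episode below 0.02 m), for 0.1 s.
2. the lever is back up (under 0.06 rad) with the strip still in the press (value of joint lever below 0.06 rad and distance of strip from where it was at the start of the episode below 0.02 m), for 0.1 s.
At the end, for the whole second after the job is handed in: The strip's flat edge is 10 to 58 mm under the leaf, within its length, within 5 mm of the board; strip flat (0.05 rad), at rest, held by the fingers (over 2 N), pressed on the board with over 5 N; leaf down (under 0.05 rad), lever up (under 0.06 rad) (x of edge_left in the frame of lap between 0.01 and 0.058 m and y of edge_left in the frame of lap between -0.125 and 0.125 m and z of edge_left in the frame of lap between -0.005 and 0.005 m and x of edge_right in the frame of lap between 0.01 and 0.058 m and y of edge_right in the frame of lap between -0.125 and 0.125 m and z of edge_right in the frame of lap between -0.005 and 0.005 m and angle between strip's own z axis and vertical below 0.05 rad and value of joint leaf below 0.05 rad and value of joint lever below 0.06 rad and contact force between strip and window above 5 N and contact force between the fingers and strip above 2 N and linear speed of strip below 0.02 m/s); the arm keeps its last pose, push and grip.
It fails at once if the cover leaf is lifted (over 0.10 rad) (value of joint leaf above 0.1 rad).
It fails at once if the lever snaps back (faster than 2 rad/s) (velocity of joint lever below -2 rad/s).
It fails at once if the jar, tin, brush or sanding block is moved (over 30 mm) (distance of any of jar, tin, brush, sandblock from where it was at the start of the episode above 0.03 m).
It also fails if it takes over 72 s, if anything falls off the work surface, if the arm or the gripper's body presses on something with over 40 N, if the wrist force passes 120 N, or if a joint passes its speed limit or range.

## Working session

There is one attempt and no reset: what is moved stays moved. The work goes in short steps, Python scripts to look and compute and a tool call to move; the robot and the scene stay as the last step left them, time stands still between calls to the robot, and variables do not carry over. Pictures are saved under pics/ and viewed, at most 10 in all, crops included, and the job is handed in when it is done.

Besides the shell and the picture viewer there is one more tool, called after "Request:" in YAML: its name, and indented under it one key for each argument. play_rows: Moves the arm, as the interface text tells. Its arguments: {"type":"object","properties":{"translation":{"type":"array","items":{"type":"array","items":{"type":"number"}}},"delta_rot":{"type":"array","items":{"type":"array","items":{"type":"number"}}},"grip":{"type":"array","items":{"type":"number"}},"squeeze":{"type":"number"}},"required":["translation","delta_rot","grip"]}

```bash
mkdir -p pics
cat > h.py <<'E'
import numpy as np, cv2
from scipy.spatial.transform import Rotation as R
from plant import r
def pose():
    s=r.get_state(); return s, np.array(s['tool_pos']), R.from_quat(s['eef_rot'])
def ray(cal,px,z):
    K=np.array(cal['intrinsics']);d=np.linalg.solve(K,[px[0],px[1],1]);d=np.array([d[0],-d[1],-d[2]])
    w=np.array(cal['rotation'])@d;e=np.array(cal['eye']);return e+w*(z-e[2])/w[2]
def proj(cal,p):
    c=np.array(cal['rotation']).T@(np.asarray(p)-np.array(cal['eye']));u=np.array(cal['intrinsics'])@[c[0],-c[1],-c[2]];return u[:2]/u[2]
E
python3 - <<'E'
from h import *
s,p,q=pose();print(s);print(q.as_matrix().round(3))
for c in ['scene','top']:
    im=r.snapshot(c);cv2.imwrite(f'pics/{c}0.png',im);cal=r.get_calibration(c);print(c,{k:np.round(v,3).tolist() for k,v in cal.items()})
    for t in ['press','handle','strip','upstand','ram_foot','window','lap','leaf','edge_left','edge_right','jar','tin','brush','sandblock']:
        print(t,[(np.round(d['point'],3).tolist(),round(d['confidence'],2)) for d in r.look_for(c,t)][:4])
E
```

```text
{'clock': 0.0, 'q': array([ 1.16186219,  0.68993724, -0.19448119,  1.56636976,  0.15729682,
        0.90248882, -0.21514408]), 'qd': array([ 0.0013096 ,  0.0003318 , -0.001457  , -0.00053661,  0.00103149,
        0.00095949,  0.00219783]), 'joint_torque': array([-6.47214874e-04, -5.27564228e+01, -1.26708124e+00, -1.53428292e+01,
       -5.26438805e-02,  6.60439662e-03,  2.01096427e-04]), 'tool_pos': array([ 0.2674805 , -0.56429068,  0.3019314 ]), 'eef_rot': array([ 9.75596022e-01,  2.19571353e-01, -2.73980973e-04, -8.64775543e-04]), 'contact_force': array([ 0.38683831, -0.18210685, -0.19724347]), 'moment': array([ 0.00490956, -0.0406803 , -0.00095826]), 'finger_force': 0.0, 'opening': 0.9991325376577247}
[[ 0.904  0.428 -0.001]
 [ 0.428 -0.904  0.002]
 [-0.    -0.002 -1.   ]]
scene {'intrinsics': [[466.879, 0.0, 283.419], [0.0, 466.879, 223.566], [0.0, 0.0, 1.0]], 'eye': [1.408, 0.186, 1.114], 'rotation': [0.214, 0.282, 0.736, 0.577]}
press [([0.628, 0.236, 0.026], 0.97)]
handle [([0.475, 0.269, 0.223], 0.75)]
strip [([0.358, 0.379, 0.001], 0.87), ([0.556, 0.15, 0.028], 0.85), ([0.39
[... 1000 characters left out ...]
stand [([0.36, 0.39, 0.002], 0.85), ([0.56, 0.168, 0.028], 0.6), ([0.386, 0.101, 0.002], 0.55)]
ram_foot [([0.575, -0.548, 0.023], 0.74), ([0.564, 0.166, 0.028], 0.67)]
window [([0.595, -0.233, 0.022], 0.77)]
lap [([0.598, -0.235, 0.028], 0.84)]
leaf [([0.56, 0.169, 0.03], 0.17)]
edge_left [([0.564, 0.17, 0.027], 0.66), ([0.384, 0.097, 0.001], 0.66), ([0.356, 0.388, 0.004], 0.64)]
edge_right [([0.563, 0.17, 0.031], 0.97), ([0.361, 0.393, 0.007], 0.97), ([0.388, 0.1, 0.009], 0.9)]
jar [([0.737, 0.103, 0.082], 0.6), ([0.367, -0.491, 0.067], 0.35), ([0.58, -0.236, 0.035], 0.24)]
tin [([0.368, -0.492, 0.073], 0.67)]
brush [([0.574, -0.547, 0.023], 0.81)]
sandblock [([0.629, 0.477, 0.027], 0.63)]
```

```bash
sed -i "s/np.array(cal\['rotation'\])/R.from_quat(cal['rotation']).as_matrix()/" h.py
python3 - <<'E'
import cv2
a=cv2.imread('pics/scene0.png');cv2.imwrite('pics/s1.png',cv2.resize(a,(800,600),interpolation=cv2.INTER_CUBIC))
a=cv2.imread('pics/top0.png');cv2.imwrite('pics/t1.png',cv2.resize(a,(800,600),interpolation=cv2.INTER_CUBIC))
E
```

```text
(no output)
```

View pics/s1.png

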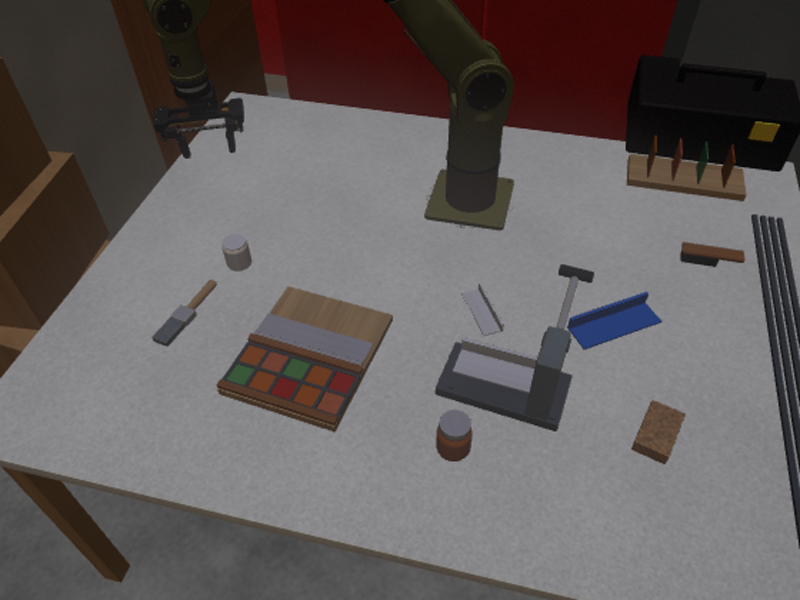

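View pics/t1.png

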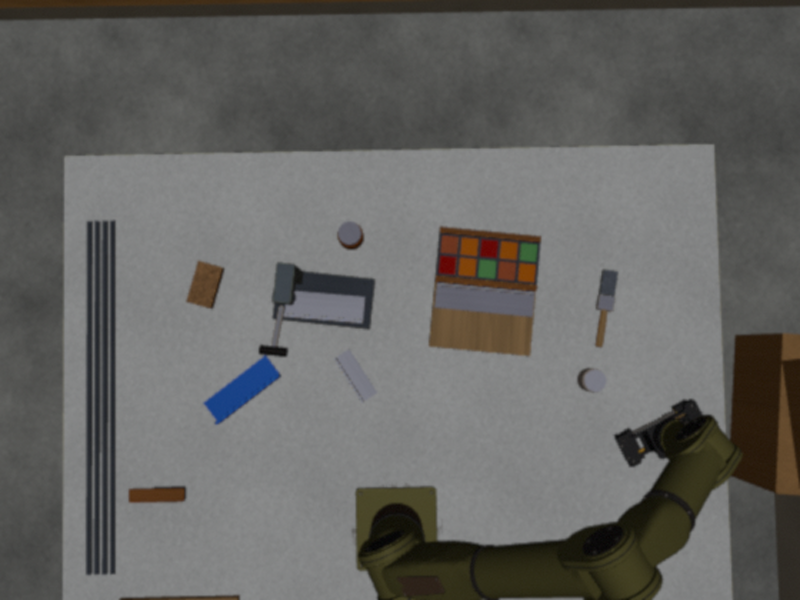

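```bash
cat > fit.py <<'E'
from h import *
from scipy.optimize import minimize
B={'press':[(-.05,.08,-.12,.13,0,.025),(.045,.08,.063,.107,.025,.19),(-.015,.07,.063,.107,.14,.19)],
'window':[(-.1,.21,-.13,.13,0,.02)],
'strip':[(-.034,.034,-.1,.1,0,.004),(-.034,-.026,-.1,.1,0,.034)]}
S=4
def render(cal,boxes,x,z0):
    m=np.zeros((420*S,560*S),np.uint8);c,s=np.cos(x[2]),np.sin(x[2])
    K=np.array(cal['intrinsics']);Rm=R.from_quat(cal['rotation']).as_matrix();e=np.array(cal['eye'])
    for b in boxes:
        P=np.array([[i,j,k] for i in b[:2] for j in b[2:4] for k in b[4:]])
        W=np.c_[x[0]+c*P[:,0]-s*P[:,1],x[1]+s*P[:,0]+c*P[:,1],P[:,2]+z0]
        C=(W-e)@Rm*[1,-1,-1];u=C@K.T;u=u[:,:2]/u[:,2:]
        cv2.fillConvexPoly(m,cv2.convexHull(((u+.5)*S*16).astype(np.int32)),1,shift=4)
    return m
def fit(name,masks,x0,z0=0,boxes=None):
    boxes=boxes or B[name]
    big=[(cal,cv2.resize(m.astype(np.uint8),None,fx=S,fy=S,interpolation=cv2.INTER_NEAREST)) for cal,m in masks]
    def f(x):
        t=0
        for cal,m in big:
            k=render(cal,boxes,[x[0],x[1],x[2]/5],z0);t+=1-(k&m).sum()/max(1,(k|m).sum())
        return t/len(big)
    x=np.array([x0[0],x0[1],x0[2]*5])
    for d in (.02,.005):
        o=minimize(f,x,method='Nelder-Mead',options=dict(initial_simplex=np.vstack([x]+[x+d*np.eye(3)[i] for i in range(3)]),xatol=1e-4,fatol=1e-5));x=o.x
    return x[0],x[1],x[2]/5,o.fun
E
python3 - <<'E'
from fit import *
M={}
for c in ['scene','top']:
    r.snapshot(c);cal=r.get_calibration(c)
    for t,x0 in [('press',(.6,.2)),('window',(.6,-.23)),('strip',(.58,.16))]:
        ds=r.silhouettes(c,t); best=None
        for d in ds:
            m=np.array(d['pixels']);v,u=np.nonzero(m);w=ray(cal,(u.mean(),v.mean()),.03)
            print(c,t,round(d['confidence'],2),m.sum(),w.round(3))
            if np.hypot(*(w[:2]-x0))<.12 and best is None: best=m
        if best is not None: M.setdefault(t,[]).append((cal,best)); cv2.imwrite(f'pics/m_{c}_{t}.png',best*255)
for t,x0,z in [('press',(.59,.2,-.05),0),('window',(.57,-.23,-.05),0),('strip',(.58,.16,-.05),.025)]:
    for k in [M[t]]+[[a] for a in M[t]]: print(t,np.round(fit(t,k,x0,z),4))
E
```

```text
scene press 0.89 3374 [0.567 0.211 0.03 ]
scene press 0.72 1377 [0.558 0.154 0.03 ]
scene window 0.44 512 [ 0.585 -0.533  0.03 ]
scene strip 0.97 585 [0.415 0.104 0.03 ]
scene strip 0.71 1387 [0.558 0.154 0.03 ]
scene strip 0.61 1309 [0.379 0.379 0.03 ]
top press 0.85 1801 [0.59  0.198 0.03 ]
top window 0.97 6045 [ 0.598 -0.238  0.03 ]
top strip 0.97 948 [0.566 0.165 0.03 ]
top strip 0.65 465 [0.392 0.096 0.03 ]
top strip 0.57 1069 [0.362 0.381 0.03 ]
press [ 0.5731  0.1714 -0.1194  0.4029]
press [ 0.5782  0.1695 -0.0461  0.3803]
press [ 0.573   0.1703 -0.1209  0.4412]
window [ 0.5457 -0.2328 -0.1207  0.0145]
window [ 0.5457 -0.2328 -0.1207  0.0145]
strip [ 0.5677  0.1702 -0.1019  0.1822]
strip [ 0.565   0.1306 -0.0509  0.2487]
strip [ 0.5674  0.1686 -0.1013  0.1129][ WARN:0@1.451] global loadsave.cpp:1063 imwrite_ Unsupported depth image for selected encoder is fallbacked to CV_8U.
```

Request:
play_rows:
  translation:
    - [0.01, -0.006, -0.01]
    - [0.025, -0.015, -0.01]
    - [0.036, -0.021, -0.01]
    - [0.036, -0.021, -0.01]
    - [0.036, -0.021, -0.01]
    - [0.036, -0.021, -0.01]
    - [0.036, -0.021, -0.01]
    - [0.036, -0.021, -0.01]
    - [0.036, -0.021, -0.01]
    - [0.036, -0.021, -0.01]
    - [0.036, -0.021, 0]
    - [0.025, -0.015, 0]
    - [0, 0, 0]
    - [0, 0, 0]
    - [0, 0, 0]
    - [0, 0, 0]
    - [0, 0, 0]
    - [0, 0, 0]
    - [0, 0, 0]
    - [0, 0, 0]
  delta_rot:
    - [0, 0, 0]
    - [0, 0, 0]
    - [0, 0, 0]
    - [0, 0, 0]
    - [0, 0, 0]
    - [0, 0, 0]
    - [0, 0, 0]
    - [0, 0, 0]
    - [0, 0, 0]
    - [0, 0, 0]
    - [0, 0, 0]
    - [0, 0, -8]
    - [0, 0, -10]
    - [0, 0, -10]
    - [0, 0, -10]
    - [0, 0, -10]
    - [0, 0, -10]
    - [0, 0, 0]
    - [0, 0, 0]
    - [0, 0, 0]
  grip: [1, 1, 1, 1, 1, 1, 1, 1, 1, 1, 1, 1, 1, 1, 1, 1, 1, 1, 1, 1]

```text
clock: 4.4
tool_pos: [0.5184, -0.1967, 0.4029]
eef_rot: [0.747, 0.665, -0.0, 0.0]
contact_force: [-0.6, -0.1, 0.1]
opening: 1.001
finger_force: 0.0
```

```bash
cat > meas.py <<'E'
from fit import *
import sys
E
python3 - <<'E'
from fit import *
s,p,q=pose();print(s['q'].round(2));cal=r.get_calibration('wrist')
print(np.round(cal['eye'],3),R.from_quat(cal['rotation']).as_matrix().round(2),np.round(cal['intrinsics'],0).tolist())
im=r.snapshot('wrist');cv2.imwrite('pics/w1.png',im)
for t in ('window','leaf'):
  for k,d in enumerate(r.silhouettes('wrist',t)):
    m=np.array(d['pixels']);v,u=np.nonzero(m);print(t,d['confidence'],m.sum(),ray(cal,(u.mean(),v.mean()),.03).round(3),u.min(),u.max(),v.min(),v.max())
    np.save(f'pics/w1_{t}{k}.npy',m)
import json;json.dump({k:np.array(v).tolist() for k,v in cal.items()},open('w1.json','w'))
E
```

```text
[ 0.58  0.51 -0.49  1.63  0.27  1.07 -0.11]
[ 0.527 -0.131  0.485] [[ 0.99  0.11  0.03]
 [-0.12  0.96  0.26]
 [ 0.   -0.26  0.97]] [[358.0, 0.0, 279.0], [0.0, 358.0, 214.0], [0.0, 0.0, 1.0]]
window 0.62 44388 [ 0.599 -0.22   0.03 ] 223 476 91 289
leaf 0.6 9544 [ 0.579 -0.224  0.03 ] 301 357 95 286
```

View pics/w1.png

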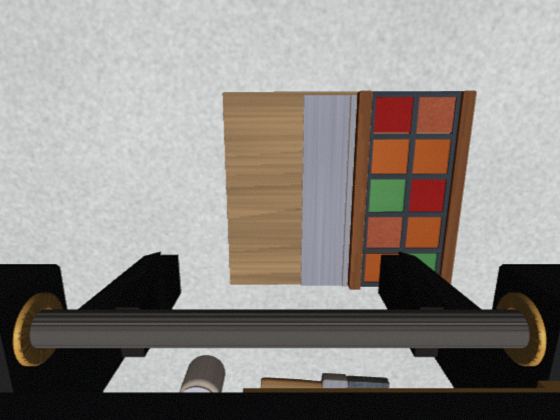

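Run:
```python
from fit import *
import json;cal=json.load(open('w1.json'))
m=np.load('pics/w1_leaf0.npy');w=np.load('pics/w1_window0.npy')
def edge(m,z,lo,hi):
    P=np.array([ray(cal,(np.nonzero(m[v])[0].min()-.5,v),z)[:2] for v in range(lo,hi,4)])
    k=np.polyfit(P[:,1],P[:,0],1);return P.mean(0).round(4),np.arctan(-k[0]).round(4),np.abs(np.polyval(k,P[:,1])-P[:,0]).max()
print('free edge',edge(m,.032,105,278)); print('board edge',edge(w,.02,105,278))
for u,v,z in [(223,93,.02),(230,284,.02),(304,95,.032),(301,286,.032)]: print(ray(cal,(u,v),z).round(4))
print(np.round(fit('window',[(cal,w)],(.5457,-.2328,-.12)),4))
```

```text
free edge (array([ 0.5459, -0.2263]), np.float64(-0.1172), np.float64(0.0006710219335199774))
board edge (array([ 0.4468, -0.217 ]), np.float64(-0.1169), np.float64(0.0007123632747507713))
[ 0.4623 -0.0926  0.02  ]
[ 0.4314 -0.3476  0.02  ]
[ 0.5602 -0.1073  0.032 ]
[ 0.5308 -0.3567  0.032 ]
[ 0.5473 -0.231  -0.1175  0.049 ]
```

Request:
play_rows:
  translation:
    - [0.02, -0.003, 0]
    - [0.04, -0.006, 0]
    - [0.045, -0.007, 0]
    - [0.045, -0.007, 0]
    - [0.045, -0.007, 0]
    - [0.045, -0.007, 0]
    - [0.045, -0.007, 0]
    - [0.045, -0.007, 0]
    - [0.045, -0.007, 0]
    - [0.045, -0.007, 0]
    - [0.025, -0.005, 0]
    - [0.012, -0.003, 0]
    - [0, 0, 0]
    - [0, 0, 0]
    - [0, 0, 0]
  delta_rot:
    - [0, 0, 0]
    - [0, 0, 0]
    - [0, 0, 0]
    - [0, 0, 0]
    - [0, 0, 0]
    - [0, 0, 0]
    - [0, 0, 0]
    - [0, 0, 0]
    - [0, 0, 0]
    - [0, 0, 0]
    - [0, 0, 0]
    - [0, 0, 0]
    - [0, 0, 0]
    - [0, 0, 0]
    - [0, 0, 0]
  grip: [-1, -1, -1, -1, -1, -1, -1, -1, -1, -1, -1, -1, -1, -1, -1]

```text
clock: 6.42
tool_pos: [0.499, 0.2642, 0.4027]
eef_rot: [0.748, 0.664, -0.0, 0.0]
contact_force: [0.3, -0.0, 1.0]
opening: 0.003
finger_force: 0.0
```

Run:
```python
from fit import *
import json
s,p,q=pose();print(s['clock'],p.round(4),s['q'].round(2));cal=r.get_calibration('wrist');json.dump({k:np.array(v).tolist() for k,v in cal.items()},open('w2.json','w'))
im=r.snapshot('wrist');cv2.imwrite('pics/w2.png',im)
for t in ('handle','strip','press'):
  for k,d in enumerate(r.silhouettes('wrist',t)[:3]):
    m=np.array(d['pixels']);v,u=np.nonzero(m);print(t,d['confidence'],m.sum(),ray(cal,(u.mean(),v.mean()),.03).round(3),u.min(),u.max(),v.min(),v.max())
    np.save(f'pics/w2_{t}{k}.npy',m)
print(r.look_for('wrist','handle'))
```

```text
6.425 [0.499  0.2642 0.4027] [-0.26  0.53 -0.52  1.6   0.29  1.08 -0.97]
handle 0.75 3915 [0.565 0.196 0.03 ] 311 365 158 263
handle 0.65 4658 [0.461 0.228 0.03 ] 205 351 162 251
strip 0.9 4108 [0.565 0.197 0.03 ] 310 364 158 264
strip 0.69 10101 [0.362 0.389 0.03 ] 66 232 2 162
strip 0.57 92 [0.433 0.153 0.03 ] 232 246 254 263
press 0.59 16194 [0.59  0.227 0.03 ] 205 473 134 263
press 0.21 3857 [0.564 0.196 0.03 ] 311 364 158 263
[{'point': [0.4649, 0.2695, 0.2268], 'confidence': 0.97}]
```

View pics/w2.png

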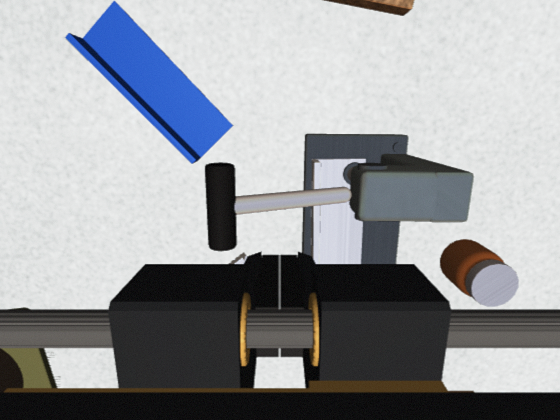

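Run:
```python
from fit import *
import json
cal=json.load(open('w2.json'))
for n,u,v,z in [('bar',221,206,.23),('barTop',221,164,.226),('barBot',221,249,.226),('bed TL',305,136,.025),('bed TR',407,136,.025),('bed L low',303,260,.025),('upst',318,160,.059),]: print(n,ray(cal,(u,v),z).round(4))
m=np.load('pics/w2_strip0.npy')
P=np.array([ray(cal,(np.nonzero(m[v])[0].min()-.5,v),.059)[:2] for v in range(165,258,4)])
k=np.polyfit(P[:,1],P[:,0],1);print(P[[0,-1]].round(4),np.arctan(-k[0]))
im=cv2.imread('pics/w2.png')[125:275,195:420];cv2.imwrite('pics/w2c.png',cv2.resize(im,None,fx=3.5,fy=3.5,interpolation=cv2.INTER_CUBIC))
```

```text
bar [0.4582 0.2735 0.23  ]
barTop [0.4624 0.3034 0.226 ]
barBot [0.4519 0.2391 0.226 ]
bed TL [0.5377 0.3048 0.025 ]
bed TR [0.6649 0.2895 0.025 ]
bed L low [0.5182 0.1391 0.025 ]
upst [0.5479 0.2772 0.059 ]Traceback (most recent call last):
  File "<stdin>", line 6, in <module>
    return umr_minimum(a, axis, None, out, keepdims, initial, where)
ValueError: zero-size array to reduction operation minimum which has no identity
```

Request:
play_rows:
  translation:
    - [0, -0.006, 0]
    - [0.001, -0.01, 0.01]
    - [0, -0.012, 0.02]
    - [0, -0.01, 0.02]
    - [0, -0.006, 0.02]
    - [0, -0.002, 0.015]
    - [0, 0, 0.01]
    - [0, 0, 0]
    - [0, 0, 0]
  delta_rot:
    - [0, 0, 0]
    - [0, 0, 0]
    - [0, 0, 0]
    - [0, 0, 0]
    - [0, 0, 0]
    - [0, 0, 0]
    - [0, 0, 0]
    - [0, 0, 0]
    - [0, 0, 0]
  grip: [-1, -1, -1, -1, -1, -1, -1, -1, -1]
  squeeze: 10

```text
clock: 7.8
tool_pos: [0.4533, 0.272, 0.3082]
eef_rot: [0.747, 0.665, 0.001, 0.0]
contact_force: [0.3, -0.1, -0.0]
opening: 0.002
finger_force: 0.0
```

Request:
play_rows:
  translation:
    - [0, 0, 0.007]
    - [0, -0.003, 0.008]
    - [0, -0.004, 0.01]
    - [0, -0.003, 0.01]
    - [0, -0.002, 0.01]
    - [0, -0.002, 0.01]
    - [0, -0.001, 0.01]
    - [0, 0, 0.01]
    - [0, 0.001, 0.01]
    - [0, 0, 0]
  delta_rot:
    - [0, 0, 0]
    - [0, 0, 0]
    - [0, 0, 0]
    - [0, 0, 0]
    - [0, 0, 0]
    - [0, 0, 0]
    - [0, 0, 0]
    - [0, 0, 0]
    - [0, 0, 0]
    - [0, 0, 0]
  grip: [-1, -1, -1, -1, -1, -1, -1, -1, -1, -1]

```text
clock: 9.05
tool_pos: [0.4367, 0.2745, 0.2225]
eef_rot: [0.746, 0.666, -0.001, -0.001]
contact_force: [-6.8, 1.2, 8.1]
opening: 0.004
finger_force: 3.9
```

Request:
play_rows:
  translation:
    - [0, 0.004, 0]
    - [0, 0.004, 0]
    - [0, 0.002, 0.007]
    - [0, 0, 0]
  delta_rot:
    - [0, 0, 0]
    - [0, 0, 0]
    - [0, 0, 0]
    - [0, 0, 0]
  grip: [-1, -1, -1, -1]

```text
clock: 9.55
tool_pos: [0.4472, 0.2735, 0.2158]
eef_rot: [0.746, 0.666, -0.001, -0.001]
contact_force: [-5.9, 1.0, 8.4]
opening: 0.005
finger_force: 4.0
```

Request:
play_rows:
  translation:
    - [0, 0.001, 0.007]
    - [0, 0.001, 0.007]
    - [0, 0.001, 0.006]
    - [0, 0.001, 0.004]
    - [0, 0, 0]
  delta_rot:
    - [0, 0, 0]
    - [0, 0, 0]
    - [0, 0, 0]
    - [0, 0, 0]
    - [0, 0, 0]
  grip: [-1, -1, -1, -1, -1]

```text
clock: 10.18
tool_pos: [0.4516, 0.273, 0.1923]
eef_rot: [0.746, 0.666, -0.0, -0.001]
contact_force: [-4.9, 0.8, 9.0]
opening: 0.007
finger_force: 4.5
```

Request:
play_rows:
  translation:
    - [0, 0, 0.003]
    - [0, 0, 0.003]
    - [0, 0, 0]
  delta_rot:
    - [0, 0, 0]
    - [0, 0, 0]
    - [0, 0, 0]
  grip: [-1, -1, -1]

```text
clock: 10.55
tool_pos: [0.4517, 0.2731, 0.1908]
eef_rot: [0.746, 0.666, 0.001, 0.001]
contact_force: [-12.1, -6.3, 52.6]
opening: 0.008
finger_force: 25.7
```

Request:
play_rows:
  translation:
    - [0, 0, -0.005]
    - [0, -0.001, -0.006]
    - [0, -0.002, -0.008]
    - [0, -0.002, -0.008]
    - [0, -0.001, -0.008]
    - [0, -0.001, -0.008]
    - [0, 0, -0.008]
    - [0, 0, -0.008]
    - [0, 0.001, -0.008]
    - [0, 0, 0]
  delta_rot:
    - [0, 0, 0]
    - [0, 0, 0]
    - [0, 0, 0]
    - [0, 0, 0]
    - [0, 0, 0]
    - [0, 0, 0]
    - [0, 0, 0]
    - [0, 0, 0]
    - [0, 0, 0]
    - [0, 0, 0]
  grip: [-1, -1, -1, -1, -1, -1, -1, -1, -1, -1]

```text
clock: 11.8
tool_pos: [0.4482, 0.2733, 0.2542]
eef_rot: [0.747, 0.665, 0.002, 0.0]
contact_force: [0.8, 0.5, 6.0]
opening: 0.006
finger_force: 3.4
```

Request:
play_rows:
  translation:
    - [0, 0, -0.007]
    - [0, 0.001, -0.007]
    - [0, 0.001, -0.007]
    - [0, 0.002, -0.007]
    - [0, 0.002, -0.007]
    - [0, 0.002, -0.006]
    - [0, 0.001, -0.005]
    - [0, 0, -0.004]
    - [0, 0, 0]
    - [0, 0, 0]
  delta_rot:
    - [0, 0, 0]
    - [0, 0, 0]
    - [0, 0, 0]
    - [0, 0, 0]
    - [0, 0, 0]
    - [0, 0, 0]
    - [0, 0, 0]
    - [0, 0, 0]
    - [0, 0, 0]
    - [0, 0, 0]
  grip: [-1, -1, -1, -1, -1, -1, -1, -1, -1, -1]

```text
clock: 13.05
tool_pos: [0.4549, 0.2712, 0.302]
eef_rot: [0.747, 0.665, -0.001, -0.0]
contact_force: [-0.3, 0.6, -0.1]
opening: 0.008
finger_force: 0.0
```

Run:
```python
from fit import *
import json
s,p,q=pose();cal=r.get_calibration('wrist');json.dump({k:np.array(v).tolist() for k,v in cal.items()},open('w3.json','w'))
cv2.imwrite('pics/w3.png',r.snapshot('wrist'));print(r.look_for('wrist','handle'))
for k,d in enumerate(r.silhouettes('wrist','strip')[:3]):
    m=np.array(d['pixels']);v,u=np.nonzero(m);print(d['confidence'],m.sum(),ray(cal,(u.mean(),v.mean()),.03).round(3),u.min(),u.max(),v.min(),v.max())
```

```text
[{'point': [0.4781, 0.2762, 0.2208], 'confidence': 0.85}]
0.91 15588 [0.362 0.385 0.03 ] 52 263 0 176
0.75 3760 [0.568 0.234 0.03 ] 363 434 171 270
```

View pics/w3.png

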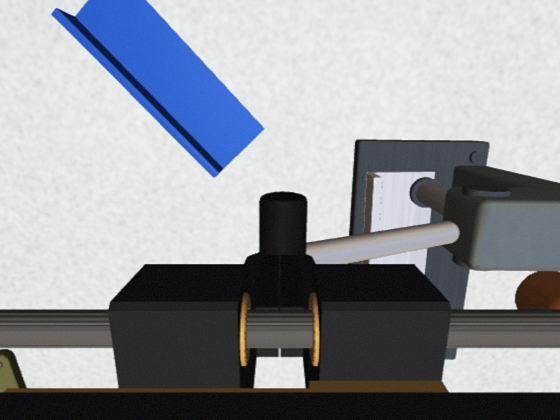

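Request:
play_rows:
  translation:
    - [0, 0, -0.01]
    - [-0.01, 0, -0.01]
    - [-0.02, 0, 0]
    - [-0.025, 0.005, 0]
    - [-0.025, 0.015, 0]
    - [-0.02, 0.02, 0]
    - [-0.01, 0.023, 0.01]
    - [-0.002, 0.02, 0.02]
    - [0, 0.01, 0.025]
    - [0, 0.005, 0.025]
    - [0, 0, 0.02]
    - [0, 0, 0]
    - [0, 0, 0]
  delta_rot:
    - [0, 0, 0]
    - [0, 0, 0]
    - [0, 0, 0]
    - [0, 0, 0]
    - [0, 0, 0]
    - [0, 0, 0]
    - [0, 0, 0]
    - [0, 0, 0]
    - [0, 0, 0]
    - [0, 0, 0]
    - [0, 0, 0]
    - [0, 0, 0]
    - [0, 0, 0]
  grip: [-1, -1, -1, -0.1, -0.1, -0.1, -0.1, -0.1, -0.1, -0.1, -0.1, -0.1, -0.1]

```text
clock: 14.82
tool_pos: [0.5408, 0.1489, 0.223]
eef_rot: [0.747, 0.665, 0.0, 0.0]
contact_force: [0.0, 0.4, -0.1]
opening: 0.454
finger_force: 0.0
```

Run:
```python
from fit import *
import json
s,p,q=pose();print(p.round(4));cal=r.get_calibration('wrist');json.dump({k:np.array(v).tolist() for k,v in cal.items()},open('w4.json','w'))
cv2.imwrite('pics/w4.png',r.snapshot('wrist'))
for k,d in enumerate(r.silhouettes('wrist','strip')[:3]):
    m=np.array(d['pixels']);v,u=np.nonzero(m);print(d['confidence'],m.sum(),ray(cal,(u.mean(),v.mean()),.03).round(3),u.min(),u.max(),v.min(),v.max());np.save(f'pics/w4_{k}.npy',m)
```

```text
[0.5408 0.1489 0.223 ]
0.87 3018 [0.431 0.13  0.03 ] 93 190 210 267
0.67 21439 [0.564 0.182 0.03 ] 258 355 20 308
0.63 2774 [0.405 0.301 0.03 ] 4 106 0 45
```

View pics/w4.png

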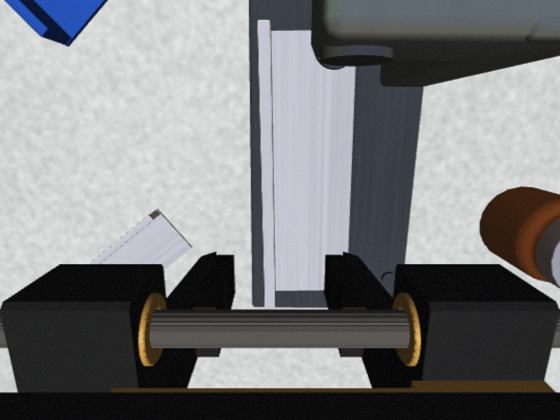

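Run:
```python
from fit import *
import json
cal=json.load(open('w4.json'))
for n,u,v,z in [('far L',258,20,.059),('far R',269.5,20,.059),('near L',264,306,.059),('near R',274,306,.059),('leg near R',348,290,.029),('leg mid R',354,100,.029)]: print(n,ray(cal,(u,v),z).round(4))
```

```text
far L [0.5433 0.275  0.059 ]
far R [0.5504 0.2742 0.059 ]
near L [0.5218 0.0789 0.059 ]
near R [0.5293 0.078  0.059 ]
leg near R [0.5909 0.0689 0.029 ]
leg mid R [0.6057 0.2214 0.029 ]
```

Request:
play_rows:
  translation:
    - [0.003, -0.004, 0.01]
    - [0.002, -0.004, 0.02]
    - [0, 0, 0.025]
    - [0, 0, 0.025]
    - [0, 0, 0.02]
    - [0, 0, 0.013]
    - [0, 0, 0.007]
    - [0, 0, 0.003]
    - [0, 0, 0]
    - [0, 0, 0]
    - [0, 0, 0]
    - [0, 0, 0]
    - [0, 0, 0]
  delta_rot:
    - [0, 0, 0]
    - [0, 0, 0]
    - [0, 0, 0]
    - [0, 0, 0]
    - [0, 0, 0]
    - [0, 0, 0]
    - [0, 0, 0]
    - [0, 0, 0]
    - [0, 0, 0]
    - [0, 0, 0]
    - [0, 0, 0]
    - [0, 0, 0]
    - [0, 0, 0]
  grip: [-0.1, -0.1, -0.1, -0.1, -0.1, -0.1, -0.1, -0.1, -0.1, -1, -1, -1, -1]
  squeeze: 45

```text
clock: 16.55
tool_pos: [0.5331, 0.1548, 0.0999]
eef_rot: [0.747, 0.665, 0.0, 0.0]
contact_force: [-0.2, 0.8, 1.9]
opening: 0.082
finger_force: 45.0
```

Request:
play_rows:
  translation:
    - [0, 0, -0.003]
    - [0, 0, -0.003]
    - [-0.005, 0, 0]
    - [-0.012, 0, 0]
    - [-0.016, 0, 0]
    - [-0.016, 0, 0]
    - [-0.016, 0, 0]
    - [-0.012, 0, 0]
    - [-0.006, 0, 0]
    - [0, 0, 0]
  delta_rot:
    - [0, 0, 0]
    - [0, 0, 0]
    - [0, 0, 0]
    - [0, 0, 0]
    - [0, 0, 0]
    - [0, 0, 0]
    - [0, 0, 0]
    - [0, 0, 0]
    - [0, 0, 0]
    - [0, 0, 0]
  grip: [-1, -1, -1, -1, -1, -1, -1, -1, -1, -1]

```text
clock: 17.8
tool_pos: [0.5235, 0.072, 0.1057]
eef_rot: [0.747, 0.665, 0.0, 0.0]
contact_force: [0.9, -0.7, -1.9]
opening: 0.087
finger_force: 45.0
```

Request:
play_rows:
  translation:
    - [0, 0, -0.01]
    - [0, 0, -0.02]
    - [-0.01, 0, -0.02]
    - [-0.02, -0.002, -0.005]
    - [-0.03, -0.004, 0]
    - [-0.035, -0.005, 0]
    - [-0.035, -0.005, 0]
    - [-0.035, -0.005, 0]
    - [-0.035, -0.005, 0]
    - [-0.035, -0.005, 0]
    - [-0.035, -0.003, 0]
    - [-0.03, 0, 0]
    - [-0.015, 0, 0.01]
    - [-0.006, 0, 0.015]
    - [0, 0, 0.015]
    - [0, 0, 0]
    - [0, 0, 0]
  delta_rot:
    - [0, 0, 0]
    - [0, 0, 0]
    - [0, 0, 0]
    - [0, 0, 0]
    - [0, 0, 0]
    - [0, 0, 0]
    - [0, 0, 0]
    - [0, 0, 0]
    - [0, 0, 0]
    - [0, 0, 0]
    - [0, 0, 0]
    - [0, 0, 0]
    - [0, 0, 0]
    - [0, 0, 0]
    - [0, 0, 0]
    - [0, 0, 0]
    - [0, 0, 0]
  grip: [-1, -1, -1, -1, -1, -1, -1, -1, -1, -1, -1, -1, -1, -1, -1, -1, -1]

```text
clock: 19.92
tool_pos: [0.4531, -0.2414, 0.1206]
eef_rot: [0.746, 0.666, 0.0, -0.0]
contact_force: [0.3, 0.4, -1.5]
opening: 0.086
finger_force: 45.0
```

Run:
```python
from fit import *
import json
s,p,q=pose();print(p.round(4),q.as_matrix().round(4));cal=r.get_calibration('wrist');json.dump({k:np.array(v).tolist() for k,v in cal.items()},open('w5.json','w'))
cv2.imwrite('pics/w5.png',r.snapshot('wrist'))
y=-.117;W=np.array([[np.cos(y),-np.sin(y)],[np.sin(y),np.cos(y)]]);print('lap xy',W.T@(p[:2]-[.5458,-.2318]))
```

```text
[ 0.4531 -0.2414  0.1206] [[ 1.135e-01  9.935e-01 -1.000e-04]
 [ 9.935e-01 -1.135e-01  6.000e-04]
 [ 6.000e-04 -2.000e-04 -1.000e+00]]
lap xy [-0.09098089 -0.02040228]
```

View pics/w5.png

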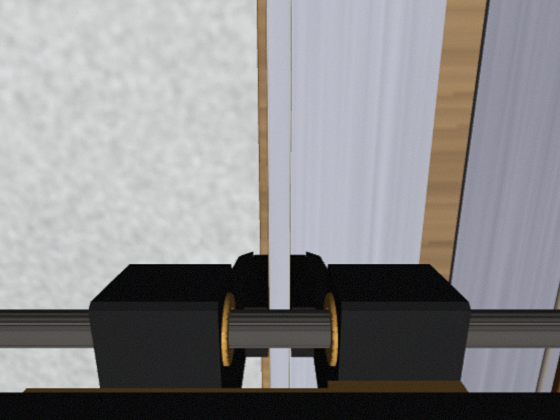

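Run:
```python
from fit import *
import json
cal=json.load(open('w5.json'));y=-.117;W=np.array([[np.cos(y),-np.sin(y)],[np.sin(y),np.cos(y)]])
for n,u,v,z in [('strip',444.5,2,.0497),('strip',420,262,.0497),('leaf',487,2,.032),('leaf',455,262,.032),('board',258.5,2,.02),('board',262,258,.02),('up',268,2,.0797),('up',271,262,.0797)]:
    print(n,(W.T@(ray(cal,(u,v),z)[:2]-[.5458,-.2318])).round(4))
```

```text
strip [-0.0273  0.0891]
strip [-0.0257 -0.0175]
leaf [-0.0019  0.0941]
leaf [-0.0003 -0.0248]
board [-0.0999  0.0973]
board [-0.0996 -0.0275]
up [-0.0939  0.0805]
up [-0.0934 -0.0051]
```

Request:
play_rows:
  translation:
    - [0, 0, 0.01]
    - [0, 0, 0.008]
    - [0, 0, 0.004]
    - [0, 0, 0.003]
    - [0, 0, 0]
  delta_rot:
    - [0, 0, 0]
    - [0, 0, 0]
    - [0, 0, 0]
    - [0, 0, 0]
    - [0, 0, 0]
  grip: [-1, -1, -1, -1, -1]

```text
clock: 20.6
tool_pos: [0.4526, -0.2426, 0.0955]
eef_rot: [0.747, 0.665, -0.0, -0.0]
contact_force: [0.0, 0.3, -1.4]
opening: 0.086
finger_force: 45.0
```

Request:
play_rows:
  translation:
    - [0, 0, 0.001]
    - [0, 0, 0]
  delta_rot:
    - [0, 0, 0]
    - [0, 0, 0]
  grip: [-1, -1]

```text
clock: 20.85
tool_pos: [0.4528, -0.2427, 0.0949]
eef_rot: [0.747, 0.665, 0.0, 0.0]
contact_force: [0.3, 1.0, -2.3]
opening: 0.082
finger_force: 45.0
```

Request:
play_rows:
  translation:
    - [0, 0.004, 0]
    - [0, 0.007, 0]
    - [0, 0.008, 0]
    - [0, 0.008, 0]
    - [0, 0.008, 0]
    - [0, 0.008, 0]
    - [0, 0.007, 0]
    - [0, 0.004, 0]
    - [0, 0, 0]
  delta_rot:
    - [0, 0, 0]
    - [0, 0, 0]
    - [0, 0, 0]
    - [0, 0, 0]
    - [0, 0, 0]
    - [0, 0, 0]
    - [0, 0, 0]
    - [0, 0, 0]
    - [0, 0, 0]
  grip: [-1, -1, -1, -1, -1, -1, -1, -1, -1]

```text
clock: 21.98
tool_pos: [0.5067, -0.2489, 0.0949]
eef_rot: [0.747, 0.665, 0.0, 0.0]
contact_force: [-3.5, -0.0, 4.4]
opening: 0.088
finger_force: 45.0
```

Request:
play_rows:
  translation:
    - [0, 0, 0.001]
    - [0, 0, 0]
  delta_rot:
    - [0, 0, 0]
    - [0, 0, 0]
  grip: [-1, -1]

```text
clock: 22.22
tool_pos: [0.5067, -0.2489, 0.0948]
eef_rot: [0.747, 0.665, -0.0, 0.001]
contact_force: [-5.6, 0.7, 13.9]
opening: 0.087
finger_force: 45.0
```

Request:
play_rows:
  translation:
    - [0, 0, -0.0005]
    - [0, 0, 0]
    - [0, 0, 0]
    - [0, 0, 0]
  delta_rot:
    - [0, 0, 0]
    - [0, 0, 0]
    - [0, 0, 0]
    - [0, 0, 0]
  grip: [-1, -1, -1, -1]

```text
clock: 22.72
tool_pos: [0.5066, -0.2489, 0.0948]
eef_rot: [0.747, 0.665, 0.0, 0.0]
contact_force: [-3.6, 0.5, 9.2]
opening: 0.086
finger_force: 45.0
```

Run:
```python
from fit import *
import json
s,p,q=pose();print(p.round(4),s['contact_force'],s['moment']);cal=r.get_calibration('wrist')
a=r.snapshot('wrist');b=r.snapshot('scene')
y=-.117;W=np.array([[np.cos(y),-np.sin(y)],[np.sin(y),np.cos(y)]]);print('lap xy',W.T@(p[:2]-[.5458,-.2318]))
sc=cv2.resize(b[190:310,140:300],(560,420),interpolation=cv2.INTER_CUBIC)
cv2.imwrite('pics/f.png',cv2.resize(np.hstack([a,sc]),(800,300)))
json.dump({k:np.array(v).tolist() for k,v in cal.items()},open('w6.json','w'))
```

```text
[ 0.5066 -0.2489  0.0948] [-3.61938162  0.47897803  9.16733323] [0.09775169 0.7933059  0.03900381]
lap xy [-0.03688643 -0.02158804]
```

View pics/f.png

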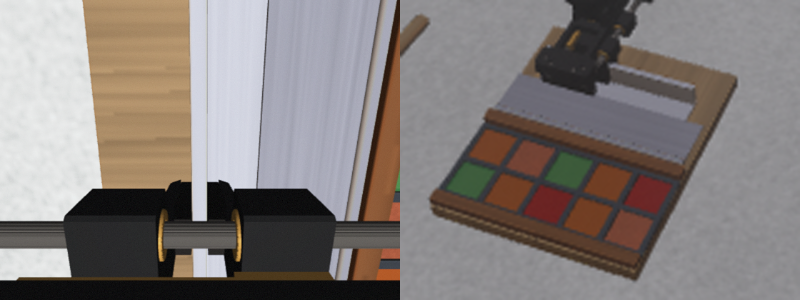

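```bash
python3 -c "
from plant import r
print(r.finish_job())"
```

```text
the job is handed in; nothing more can be done
None
```

I handed the job in at about 23 s (limit 72 s). The lever went down to its stop and was eased back up, and the strip came out endways. It is tucked about 27 mm under the leaf, still gripped and pressed on the board with about 10 N. The system gave no verdict, and the push at the lever's stop briefly reached about 53 N at the fingertips.

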